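# Lock a mallet into its notched ring holder

### The job

Lift the small wooden mallet out of the grey pipe it is parked in and put it away in the steel ring holder: handle first down through the sprung collar, then turn it under light pressure until the cross pin in its handle drops into the collar's two notches, stop turning there, lower the head until it sits flat on the collar, and let go. The holder is delicate: never push or twist on it hard (stay below 25 N). Leave the other things on the table where they are.

Things in the scene. Friction and masses are not known exactly. Their poses are not given: they have to be found in the camera images.
- mallet: Wooden mallet, 0.10-0.18 kg, parked handle down in the pipe, head on the rim. Origin = centre of the head, a block 66 (x) x 36 (y) x 44 mm (z, up): top at +22, flat underside at -22; grip it across the 36 mm. Round handle, 22 mm diameter, on the z axis from -22 to -122 mm, end rounded.
- mallet_pin (a point): Middle of the 6 mm steel cross pin through the mallet's handle, 32 mm below the head's centre. The pin lies along the mallet's x (parallel to the long side of the head) and reaches 20 mm to either side of this point; its lower edge is 13 mm below the head's underside. Axes as the mallet's.
- pipe: Upright grey pipe offcut on a round dark flange 92 mm across, fixed. Outside 60 mm, bore 52 mm, top rim 112 mm above the table. Origin at the centre of its underside, z up.
- holder: Fixed steel holder: dark base plate 112 x 92 x 8 mm, column on its +x side (46 mm from the axis), carrying a grey housing ring 62 mm outside, top 111 mm up, with the sprung collar in it. Origin on the table on the collar's axis, z up. Everything but the collar is below 112 mm; under the bore it is open down to the plate.
- collar_mouth (a point): Centre of the steel collar's top face when unpressed, 125 mm up; axes as the holder's. Collar 50 mm outside, bore four-sided, 26 mm across. Gives way downward from 2 N, +0.2 N per mm, hard stop at 10 mm (4 N). Two opposite chamfered notches, 10 wide, 19 deep, cross its top; their line is turned about z by an unknown angle, -0.7 to +0.7 rad from the holder's x. The collar does not turn.
- tape_roll: Bystander: roll of masking tape lying flat, 101 mm across, 24 mm high; origin under its centre.
- mix_cup: Bystander: paper mixing cup, 73 mm across, 75 mm high; origin under its centre.
- glue_brush: Bystander: flat chip brush lying down, 34 x 182 x 12 mm; origin under its centre.
- resin_shell: Bystander: yellowish shallow resin shell, 72 x 176 x 36 mm; origin under its centre.

How it is judged:
By the outcome, as a careful person would: the job done as asked, in the order asked, and still so for the second after the job is handed in, with the robot touching nothing.
It also fails if it takes over 70 s, if anything falls off the work surface, if the arm or the gripper's body presses on something with over 40 N, if the wrist force passes 120 N, or if a joint passes its speed limit or range.

### The arm

A 6-joint arm with a two-finger parallel gripper is mounted at the origin on the work surface; the furniture and walls round the work are solid. World frame = base frame: x ahead of the robot, y to its left, z up, the work surface at z = 0. Lengths are in m, angles in degrees, forces in N, time in s.
With the tool pointing down it reaches from about 0.375 to 0.975 m from the base axis. Payload 3.8 kg.
Tool frame: the origin (TCP) lies on the centre line of the jaws, within the pads' length; the fingertips stand manip.tcp_to_tips ahead of it and the grasp point (between the pads) lies 8 mm behind it (manip.tcp_to_tips is the distance from the TCP to the fingertips, in m); z points along the fingers, x is the direction in which the jaws open and shut, and the axes are right-handed (so a half turn about z gives the same grasp; the last joint's range is limited). The gripper opens to 85 mm and grips with 20 to 120 N. Pads are 22 mm wide; open, the fingers measure 114 mm over their backs; the gripper's body (76 mm by 85 mm) begins 54 mm behind the grasp point. The pads swing forward as they close: fully open they stand 13 mm farther back than shut.
Start: joints at [73.516, 15.12, 91.902, -0, 72.978, -2.114], TCP at [0.168, 0.654, 0.218] pointing down, gripper open.
Joint ranges: [-150.88, 150.88], [-54.13, 125.18], [17.81, 147.31], [-75.09, 255.09], [0, 152.58], [-146.25, 146.25]. Speed limits (degrees/s): [147.25, 147.25, 180, 180, 180, 180].

### API

Orientations are given as a 3x3 rotation matrix whose columns are the frame's x, y, z axes.
In Python, from bench import read_state, eyes, order, manip gives the robot as it stands.
- The arm moves only by the shell command python3 -m creep 'ROWS'. ROWS is text: rows parted by semicolons, each of 7 numbers parted by spaces: the shift along the tool's x, y, z in mm, then the turn, a rotation vector about the tool's x, y, z in rad, then the closure, from 0 (fully open) to 1 (shut). In form: tx ty tz rx ry rz grip; .... A call has 1 to 10 rows; each row shifts and turns the commanded pose from where the row before left it, along the tool's axes as they then stand; what a row does not reach is not made up. A row lasts 1/12 s, in which the tool goes at most 41.7 mm and 7.16 degrees, less where a joint would pass 70% of its speed; a pose out of reach is approached as far as the arm can. A call with a gripper value outside its range is refused whole. The fingers move at their own pace and stop on an object; the grip force is fixed at half the most. Time passes only in rows, so rows that do not move let the fingers close. It gives the time, the measured TCP pose, the force and the opening at its end, in the units of the state.
- read_state(): the state, without advancing time (a new reading comes with each control period).
- eyes.read_camera(name): name is "scene" or "top" or "wrist"; returns (picture, depth): 420x560x3 uint8, red, green, blue; 420x560 float32, m along the optical axis (not along the pixel's ray), 0 where there is no reading.
- eyes.camera_model(name): a dict with "intrinsics" (3x3 intrinsics, pixels), "distortion" ([k1, k2, p1, p2, k3] as OpenCV has them; the pictures are not rectified), "origin" and "rotation" of the camera in the world. Camera axes: x right, y down, z forward; pixel columns grow to the right and rows downward; lengths in m; the calibration is good to about 2 mm. A picture is of the moment at which its call begins: read the wrist's pose just before it. camera_model takes no time and is no camera call; for the wrist camera it gives the pose at the moment of the call.
- order.close_job(): hands the job in, once; it reports no verdict.
The state is a dict: "clock": time; "joints": joint angles; "dq": joint speeds; "tau": joint torques, N m; "tool_pos": TCP position; "tool_rot": TCP orientation; "ft_force": force on the tool from outside, world axes, zero at the start; "torque": the same for the moment, N m; "gripper_width": finger opening in m.
Only numpy, scipy, OpenCV 4.12 (cv2) and the standard library are available. Lean on these libraries where they do the work, as an engineer would, in place of code of your own. Each camera call takes 0.05 s, during which the arm holds its last target. There are 200 camera calls.

## Working session

There is one attempt and no reset: what is moved stays moved. The work goes in short steps, Python scripts to look and compute and a shell command to move; the robot and the scene stay as the last step left them, time stands still between calls to the robot, and variables do not carry over. Pictures are saved under pics/ and viewed, about 8 in all and at most 12, crops included, and the job is handed in when it is done.

```bash
ls; mkdir -p pics; cat > h.py <<'E'
import numpy as np, cv2
from bench import read_state, eyes, order, manip
def grab(n):
    m=eyes.camera_model(n); p,d=eyes.read_camera(n); return p,d,m
def cloud(d,m):
    h,w=d.shape; u,v=np.meshgrid(np.arange(w),np.arange(h))
    q=cv2.undistortPoints(np.stack([u,v],-1).reshape(-1,1,2).astype(float),np.array(m['intrinsics']),np.array(m['distortion'])).reshape(h,w,2)
    c=np.dstack([q,np.ones((h,w))])*d[...,None]
    return c@np.array(m['rotation']).T+np.array(m['origin'])
def save(n,p): cv2.imwrite('pics/'+n,p[...,::-1])
E
python3 - <<'E'
from h import *
print(read_state(), manip.tcp_to_tips)
for n in ('scene','top'):
    p,d,m=grab(n); save(n+'1.png',p); np.savez(n+'1.npz',p=p,c=cloud(d,m),d=d); print(n,m['origin'],m['rotation'])
E
```

```text
pics
{'clock': 0.0, 'joints': array([ 7.35171460e+01,  1.51714212e+01,  9.19807208e+01, -1.06555732e-03,
        7.29782732e+01, -2.11392426e+00]), 'dq': array([ 0.01032703, -0.04748648,  0.04881817, -0.0604243 , -0.01152987,
        0.00554606]), 'tau': array([ 1.05589999e-03, -5.15114450e+01, -3.67306995e+01,  1.25639394e-04,
        1.30141043e-02,  1.01092365e-05]), 'tool_pos': array([0.16729935, 0.65315177, 0.21654049]), 'tool_rot': array([[ 2.48158601e-01,  9.68719213e-01, -6.28762736e-04],
       [ 9.68716745e-01, -2.48159388e-01, -2.18767782e-03],
       [-2.27527892e-03, -6.62019238e-05, -9.99997409e-01]]), 'ft_force': array([ 0.12781759, -0.08329466,  0.72072915]), 'torque': array([ 0.00311385, -0.01242122,  0.00061478]), 'gripper_width': 0.0848498522552301} 0.011
scene [-0.19857969 -0.59347962  0.80369952] [[ 0.67121152 -0.43484679  0.60031939]
 [-0.74107174 -0.4121812   0.53001823]
 [ 0.01696364 -0.80063408 -0.59891344]]
top [ 0.37459936 -0.01412503  1.1336796 ] [[ 0.01547696 -0.99425992  0.10586629]
 [-0.99981769 -0.01420484  0.01275975]
 [-0.01118269 -0.10604447 -0.99429851]]
```

View pics/top1.png

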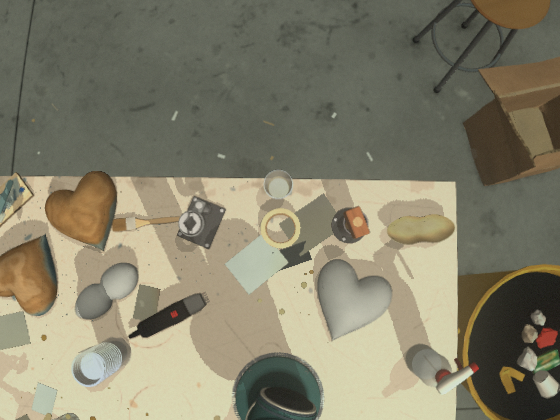

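View pics/scene1.png

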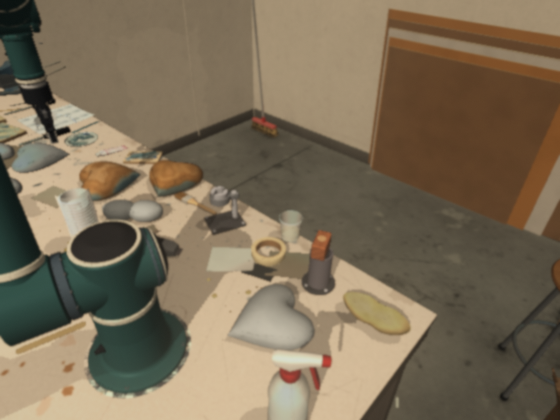

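Top view: the mallet's orange head is at (357,223) on the pipe at (349,226). The holder is at (191,223), with the tape, cup and brush between and beside them. Next I'll measure both from depth and enlarge them.

```bash
python3 - <<'E'
from h import *
z=np.load('top1.npz');p,c=z['p'],z['c']
print('table z',np.median(c[250:300,60:240,2]))
def blob(name,box,zlo,zhi):
    u0,u1,v0,v1=box; s=c[v0:v1,u0:u1].reshape(-1,3); k=(s[:,2]>zlo)&(s[:,2]<zhi); q=s[k]
    r=cv2.minAreaRect((q[:,:2]*1000).astype(np.float32)); print(name,k.sum(),'z',np.median(q[:,2]),'mean',q.mean(0),'rect',r)
blob('head',(335,380,195,245),.14,.19)
blob('pipe',(325,380,195,250),.09,.125)
blob('collar',(165,225,190,250),.116,.14)
blob('ring',(165,225,190,250),.095,.14)
blob('plate',(165,235,180,260),.004,.014)
# other tall things
s=z['c']; 
for nm,u,v in(('cup',278,185),('tape',280,228),('heart',350,300),('shell',420,228),('rock',82,205)):
    b=s[v-12:v+12,u-12:u+12].reshape(-1,3); print(nm,np.median(b,0),b[:,2].max())
a=cv2.resize(p[188:253,160:230],None,fx=5.7,fy=5.7,interpolation=cv2.INTER_CUBIC)
b=cv2.resize(p[188:253,320:390],None,fx=5.7,fy=5.7,interpolation=cv2.INTER_CUBIC)
save('crop1.png',np.hstack([a,b]))
E
```

```text
table z -6.727641926762562e-05
head 498 z 0.15468856581419133 mean [ 0.43949569 -0.17107722  0.15434474] rect ((439.6734619140625, -172.10775756835938), (66.16419219970703, 36.38760757446289), 21.559627532958984)
pipe 108 z 0.11011928693811857 mean [ 0.43781347 -0.16643141  0.10894856] rect ((445.3001403808594, -170.31192016601562), (60.882198333740234, 58.993682861328125), 42.337303161621094)
collar 240 z 0.1236019922795284 mean [0.43348736 0.20746065 0.12335886] rect ((433.5950012207031, 208.04238891601562), (48.40019226074219, 49.375938415527344), 1.5472062826156616)
ring 576 z 0.11127668477183295 mean [0.44160698 0.20208482 0.11376931] rect ((446.84344482421875, 207.79000854492188), (60.73678207397461, 87.8347396850586), 89.67927551269531)
plate 941 z 0.007297792486935295 mean [0.43888066 0.20137906 0.00747653] rect ((450.96124267578125, 212.53883361816406), (201.78421020507812, 171.87229919433594), 1.3748852014541626)
cup [0.53885822 0.00871338 0.02190448] 0.07839810281599835
tape [4.30721032e-01 1.40688282e-03 8.66715318e-05] 1.1336795959246424
heart [ 0.25944812 -0.16713626  0.06639439] 1.1336795959246424
shell [ 0.43618817 -0.35754392  0.00360614] 0.037036630109699153
rock [0.47488198 0.49000494 0.08087605] 1.1336795959246424
```

View pics/crop1.png

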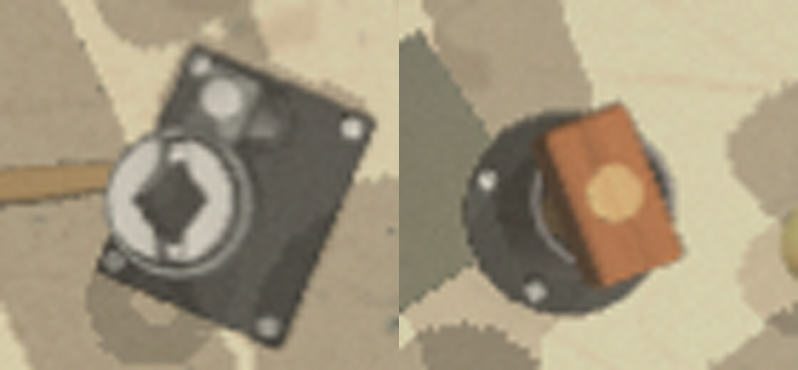

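The crop shows the holder collar at crop (172,200), with a diamond bore and notches near (178,150) and (175,250), so they lie roughly along world x. The holder's x points up-right in the picture, about -24° yaw. The mallet head's long axis is at +21.6°. I'll turn the tool to match the head and check the wrist camera's geometry.

```bash
python3 -m creep '0 0 -10 0 0 -0.105 0; 0 0 -10 0 0 -0.105 0; 0 0 -10 0 0 -0.105 0; 0 0 -10 0 0 -0.105 0; 0 0 -10 0 0 -0.105 0; 0 0 -10 0 0 -0.105 0'
cat >> h.py <<'E'
def go(target,yaw=None):
    "tool-axes shift (mm) to world target, and turn about tool z (rad) to bring tool x to yaw (deg)"
    s=read_state();R=np.array(s['tool_rot']);y=np.degrees(np.arctan2(R[1,0],R[0,0]))
    print('t',round(s['clock'],2),'pos',np.round(s['tool_pos'],4),'yaw',round(y,2),'tilt',np.round(R[:2,2],4),'F',np.round(s['ft_force'],2),'M',np.round(s['torque'],3),'w',round(s['gripper_width'],4),'j6',round(s['joints'][5],1))
    print('shift',np.round(R.T@(np.array(target)-s['tool_pos'])*1000,1), 'rz',None if yaw is None else round(-np.radians(yaw-y),4))
E
python3 - <<'E'
from h import *
go((.4335,.2077,.33),111.6)
m=eyes.camera_model('wrist'); s=read_state()
print('cam-tcp world',m['origin']-s['tool_pos'],'axis',np.array(m['rotation'])[:,2]); print(m['intrinsics'])
E
```

```text
clock: 0.6
tool_pos: [0.1674, 0.6535, 0.2775]
tool_rot: [[-0.375, 0.927, -0.0], [0.927, 0.375, -0.001], [-0.001, -0.001, -1.0]]
ft_force: [0.9, -0.2, 0.6]
gripper_width: 0.0856
t 0.6 pos [0.1674 0.6535 0.2775] yaw 112.02 tilt [-0.0004 -0.0013] F [ 0.92 -0.2   0.6 ] M [0.001 0.023 0.031] w 0.0856 j6 -38.5
shift [-513.1   79.5  -52. ] rz 0.0074
cam-tcp world [-0.0683943  -0.02791933  0.1551012 ] axis [ 0.27092443  0.1075896  -0.95656909]
[[321.03424434   0.         281.54714   ]
 [  0.         321.03424434 204.3406609 ]
 [  0.           0.           1.        ]]
```

```bash
python3 -m creep '-36.5 9.7 6 0 0 0 0;-36.5 9.7 6 0 0 0 0;-36.5 9.7 6 0 0 0 0;-36.5 9.7 6 0 0 0 0;-36.5 9.7 6 0 0 0 0;-36.5 9.7 6 0 0 0 0;-36.5 9.7 6 0 0 0 0;-36.5 9.7 6 0 0 0 0;-36.5 9.7 6 0 0 0 0;-36.5 9.7 6 0 0 0 0' >/dev/null
python3 -m creep '-36.5 9.7 6 0 0 0 0;-36.5 9.7 6 0 0 0 0;-36.5 9.7 6 0 0 0 0;-36.5 9.7 6 0 0 0 0;0 0 0 0 0 0 0;0 0 0 0 0 0 0;0 0 0 0 0 0 0'
python3 - <<'E'
from h import *
p,d,m=grab('wrist'); c=cloud(d,m); np.savez('w1.npz',p=p,c=c,R=m['rotation'],o=m['origin'])
go((.4395,-.172,.24),111.6)
k=(c[...,2]>.117)&(c[...,2]<.135)&(np.hypot(c[...,0]-.4335,c[...,1]-.2077)<.045)
v,u=np.nonzero(k); print(u.min(),u.max(),v.min(),v.max(),k.sum())
r=cv2.minEnclosingCircle((c[k][:,:2]*1000).astype(np.float32)); print(r,np.median(c[k][:,2]))
u0,u1,v0,v1=u.min()-12,u.max()+12,v.min()-12,v.max()+12
f=600/max(v1-v0,(u1-u0)*.75); print(u0,v0,f)
save('w1.png',cv2.resize(p[max(v0,0):v1,u0:u1],None,fx=f,fy=f,interpolation=cv2.INTER_CUBIC)[:600,:800])
E
```

```text
clock: 2.02
tool_pos: [0.4824, 0.2294, 0.1935]
tool_rot: [[-0.369, 0.929, -0.001], [0.929, 0.369, 0.0], [0.001, -0.001, -1.0]]
ft_force: [-0.1, 0.2, -0.3]
gripper_width: 0.0852
t 2.07 pos [0.4823 0.23   0.1937] yaw 111.74 tilt [-0.0007  0.0003] F [-0.85  1.04 -0.23] M [ 0.008 -0.037 -0.026] w 0.0852 j6 -88.9
shift [-357.5 -188.6  -46.4] rz 0.0024
243 315 99 173 2505
((433.19085693359375, 207.601806640625), 25.301803588867188) 0.12403399790254757
231 87 6.122448979591836
```

View pics/w1.png

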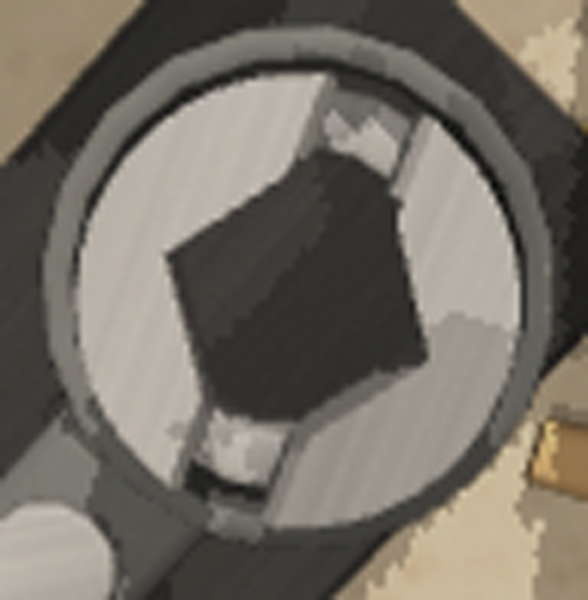

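The collar is clear in this crop: one notch at the top (edges (330,75)–(300,160) and (425,120)–(400,195)) and the other at the bottom (edges (205,410)–(178,485) and (305,430)–(268,520)). I'll convert these to a world angle and centre.

```bash
python3 - <<'E'
from h import *
z=np.load('w1.npz');R,o=z['R'],z['o'];m=eyes.camera_model('wrist')
px=np.array([(330,75),(178,485),(425,120),(268,520),(165,255),(428,357),(78,300),(522,300),(300,70),(300,528)],float)
px=px/6.1224+[231,87]
q=cv2.undistortPoints(px.reshape(-1,1,2),np.array(m['intrinsics']),np.array(m['distortion'])).reshape(-1,2)
r=np.c_[q,np.ones(len(q))]@R.T; w=o+r*((.125-o[2])/r[:,2])[:,None]
print(np.round(w*1000,1))
for a,b in((0,1),(2,3)): d=w[a]-w[b]; print('line',np.degrees(np.arctan2(d[1],d[0]))%180, np.linalg.norm(d))
n=w[0]-w[1];n/=np.linalg.norm(n);print('notch mid',w[:4].mean(0),'width',abs(np.cross(n[:2],(w[2]-w[0])[:2])))
E
```

```text
[[408.7 202.  125. ]
 [456.8 202.4 125. ]
 [409.3 213.3 125. ]
 [456.8 213.5 125. ]
 [433.2 192.  125. ]
 [432.8 223.5 125. ]
 [441.4 184.7 125. ]
 [423.1 230.8 125. ]
 [409.4 198.8 125. ]
 [456.3 217.2 125. ]]
line 0.48791499954305095 0.048090417667715234
line 0.1569027349646035 0.04755473407180691
notch mid [0.43290338 0.20777937 0.125     ] width 0.011359575760712767<stdin>:9: DeprecationWarning: Arrays of 2-dimensional vectors are deprecated. Use arrays of 3-dimensional vectors instead. (deprecated in NumPy 2.0)
```

```bash
python3 -m creep '-35.7 -18.9 -4.7 0 0 0 0;-35.7 -18.9 -4.7 0 0 0 0;-35.7 -18.9 -4.7 0 0 0 0;-35.7 -18.9 -4.7 0 0 0 0;-35.7 -18.9 -4.7 0 0 0 0;-35.7 -18.9 -4.7 0 0 0 0;-35.7 -18.9 -4.7 0 0 0 0;-35.7 -18.9 -4.7 0 0 0 0;-35.7 -18.9 -4.7 0 0 0 0;-35.7 -18.9 -4.7 0 0 0 0' >/dev/null
python3 -m creep '0 0 0 0 0 0 0;0 0 0 0 0 0 0;0 0 0 0 0 0 0'
python3 - <<'E'
from h import *
p,d,m=grab('wrist'); c=cloud(d,m); save('w2.png',p)
k=(c[...,2]>.148)&(c[...,2]<.163)&(np.hypot(c[...,0]-.4395,c[...,1]+.172)<.05)
q=c[k]; A=np.c_[q[:,:2]-q[:,:2].mean(0),np.ones(len(q))]; f=np.linalg.lstsq(A,q[:,2],rcond=None)[0]
print(k.sum(),'plane',f,'rect',cv2.minAreaRect((q[:,:2]*1000).astype(np.float32)))
k=(c[...,2]>.106)&(c[...,2]<.116)&(np.hypot(c[...,0]-.4395,c[...,1]+.172)<.06); q=c[k]
if k.sum()>20: print('rim',k.sum(),cv2.minEnclosingCircle((q[:,:2]*1000).astype(np.float32)),np.median(q[:,2]))
go((.4395,-.172,.131),111.6)
E
```

```text
clock: 3.15
tool_pos: [0.4396, -0.1709, 0.2409]
tool_rot: [[-0.371, 0.929, 0.0], [0.929, 0.371, 0.001], [0.001, 0.0, -1.0]]
ft_force: [0.1, 0.6, -0.2]
gripper_width: 0.0854
3587 plane [0.01155094 0.00372823 0.15487286] rect ((438.795166015625, -172.89590454101562), (64.70720672607422, 35.97398376464844), 21.86629295349121)
rim 391 ((440.7109069824219, -175.2793731689453), 29.869060516357422) 0.11084170923660458
t 3.2 pos [ 0.4396 -0.1704  0.2407] yaw 111.84 tilt [-0.0002  0.0009] F [-0.41 -0.13 -0.87] M [ 0.022 -0.     0.004] w 0.0853 j6 -136.1
shift [ -1.6  -0.7 109.7] rz 0.0042
```

View pics/w2.png

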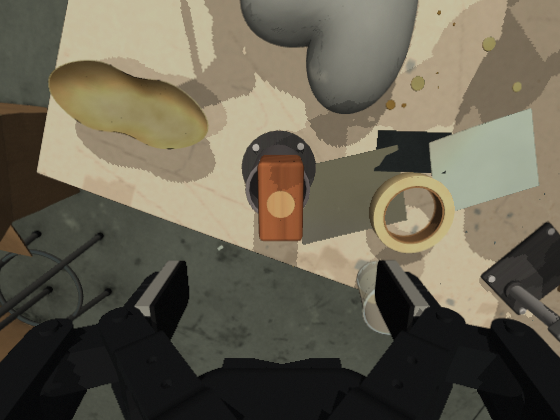

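The head sits flat on the rim, centred at (0.439,-0.1725), yaw 21.9°. It appears at pixel (280,200) with the open jaws straddling its 36 mm side. Next: descend and grip.

```bash
python3 -m creep '-1.8 -1.2 22 0 0 0 0;0 0 22 0 0 0 0;0 0 22 0 0 0 0;0 0 22 0 0 0 0;0 0 21.7 0 0 0 0;0 0 0 0 0 0 0;0 0 0 0 0 0 0'
python3 -m creep '0 0 0 0 0 0 1;0 0 0 0 0 0 1;0 0 0 0 0 0 1;0 0 0 0 0 0 1;0 0 0 0 0 0 1;0 0 0 0 0 0 1;0 0 0 0 0 0 1;0 0 0 0 0 0 1;0 0 0 0 0 0 1;0 0 0 0 0 0 1'
python3 -m creep '0 0 0 0 0 0 1;0 0 0 0 0 0 1;0 0 -3 0 0 0 1;0 0 -5 0 0 0 1;0 0 -5 0 0 0 1;0 0 0 0 0 0 1'
```

```text
clock: 3.78
tool_pos: [0.4381, -0.1719, 0.1299]
tool_rot: [[-0.373, 0.928, -0.003], [0.928, 0.373, 0.002], [0.003, -0.002, -1.0]]
ft_force: [-0.9, -0.4, 1.4]
gripper_width: 0.086
clock: 4.62
tool_pos: [0.44, -0.1746, 0.1328]
tool_rot: [[-0.37, 0.929, 0.002], [0.929, 0.37, -0.001], [-0.001, 0.002, -1.0]]
ft_force: [-0.7, 1.1, 6.4]
gripper_width: 0.0342
clock: 5.12
tool_pos: [0.4395, -0.1747, 0.1453]
tool_rot: [[-0.37, 0.929, 0.001], [0.929, 0.37, -0.001], [-0.001, 0.001, -1.0]]
ft_force: [0.6, -0.1, -1.7]
gripper_width: 0.034
```

```bash
python3 -m creep '0 0 -25 0 0 0 1;0 0 -35 0 0 0 1;0 0 -35 0 0 0 1;0 0 -35 0 0 0 1;0 0 -15 0 0 0 1;0 0 0 0 0 0 1'
python3 -m creep '18 7 0 0 0 0 1;35.7 13.6 0 0 0 0 1;35.7 13.6 0 0 0 0 1;35.7 13.6 0 0 0 0 1;35.7 13.6 0 0 0 0 1;35.7 13.6 0 0 0 0 1;35.7 13.6 0 0 0 0 1;35.7 13.6 0 0 0 0 1;35.7 13.6 0 0 0 0 1;35.7 13.6 0 0 0 0 1' >/dev/null
python3 -m creep '18 7 0 0 0 0 1;0 0 0 0 0 0 1;0 0 0 0 0 0 1;0 0 0 0 0 0 1;0 0 0 0 0 0 1;0 0 0 0 0 0 1'
cat >> h.py <<'E'
def head(name,xy,z0,tol=.012):
    p,d,m=grab(name); c=cloud(d,m)
    k=(abs(c[...,2]-z0)<tol)&(np.hypot(c[...,0]-xy[0],c[...,1]-xy[1])<.045)&(p[...,0].astype(int)>p[...,2]+35); q=c[k]
    if len(q)<30: print('few',len(q)); return p
    A=np.c_[q[:,:2]-q[:,:2].mean(0),np.ones(len(q))]; f=np.linalg.lstsq(A,q[:,2],rcond=None)[0]
    print(name,len(q),'plane',np.round(f,4),'rect',cv2.minAreaRect((q[:,:2]*1000).astype(np.float32))); return p
E
python3 - <<'E'
from h import *
p=head('wrist',read_state()['tool_pos'][:2],read_state()['tool_pos'][2]+.024)
save('w3.png',p)
pt=head('top',read_state()['tool_pos'][:2],read_state()['tool_pos'][2]+.024)
s,_,_=grab('scene'); save('s3.png',np.hstack([cv2.resize(p,(400,300)),cv2.resize(s[130:280,160:360],(400,300),interpolation=cv2.INTER_CUBIC)]))
go((.433,.2077,.29),111.6)
E
```

```text
clock: 5.62
tool_pos: [0.4415, -0.1755, 0.2946]
tool_rot: [[-0.37, 0.929, 0.009], [0.929, 0.37, -0.004], [-0.007, 0.006, -1.0]]
ft_force: [0.8, -0.3, -1.9]
gripper_width: 0.034
clock: 6.95
tool_pos: [0.4334, 0.2069, 0.2887]
tool_rot: [[-0.368, 0.93, -0.001], [0.93, 0.368, -0.001], [-0.0, -0.001, -1.0]]
ft_force: [0.4, -0.0, -0.8]
gripper_width: 0.0342
wrist 9519 plane [0.0108 0.0311 0.311 ] rect ((433.3852233886719, 206.29296875), (65.75416564941406, 36.171661376953125), 21.634572982788086)
top 225 plane [0.032  0.0471 0.311 ] rect ((415.5929260253906, 199.6396484375), (24.966434478759766, 36.25239562988281), 20.274803161621094)
t 7.1 pos [0.4336 0.2073 0.2893] yaw 111.64 tilt [0.0003 0.    ] F [-0.51  0.52 -0.71] M [-0.018  0.013  0.048] w 0.0339 j6 -89.1
shift [ 0.6 -0.4 -0.7] rz 0.0007
```

View pics/s3.png

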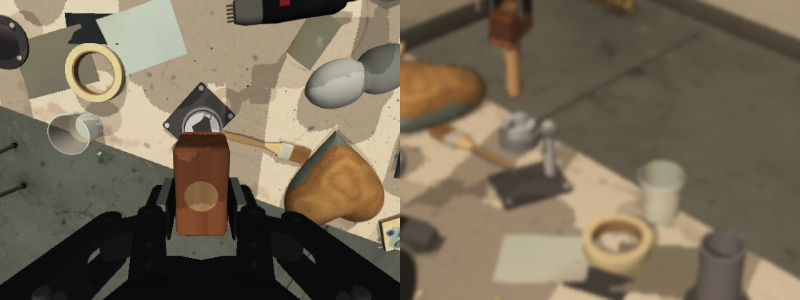

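The mallet is held, the handle hangs down above the holder, and the bystanders are undisturbed. I'll check for tilt with a robust fit and with the handle seen by the scene camera.

```bash
python3 - <<'E'
from h import *
for i in range(2):
    p,d,m=grab('wrist');c=cloud(d,m);t=read_state()['tool_pos']
    k=(abs(c[...,2]-.311)<.006)&(np.hypot(c[...,0]-t[0],c[...,1]-t[1])<.045)&(p[...,0].astype(int)>p[...,2]+35)
    k=cv2.erode(k.astype(np.uint8),np.ones((9,9)))>0
    q=c[k]
    for _ in range(4):
        A=np.c_[q[:,:2]-t[:2],np.ones(len(q))];f=np.linalg.lstsq(A,q[:,2],rcond=None)[0];r=q[:,2]-A@f;q=q[abs(r)<2*r.std()+1e-5]
    print('wrist plane',len(q),np.round(f,4),r.std(),'t',t)
p,d,m=grab('scene');c=cloud(d,m)
k=(np.hypot(c[...,0]-.433,c[...,1]-.207)<.03)&(c[...,2]>.172)&(c[...,2]<.262);v,u=np.nonzero(k);print(k.sum(),u.min(),u.max(),v.min(),v.max())
q=c[k]
for lo in np.arange(.17,.26,.015):
    s=q[(q[:,2]>=lo)&(q[:,2]<lo+.015)]
    if len(s)>5: print(round(lo,3),len(s),np.round(np.median(s,0)*1000,1),np.round((s[:,:2].min(0)+s[:,:2].max(0))*500,1))
M=lambda P:cv2.projectPoints(np.array([P],float),cv2.Rodrigues(np.array(m['rotation']).T)[0],-np.array(m['rotation']).T@m['origin'],np.array(m['intrinsics']),np.array(m['distortion']))[0].ravel()
for z in(.185,.2,.22,.24,.26): # image-row centre of handle vs vertical line prediction
    e=M((.4335,.2068,z)); vv=int(round(e[1])); o=p[vv,195:240].astype(int); w=np.nonzero(o[:,0]>o[:,2]+35)[0]+195; print(z,np.round(e,1),(w.min()+w.max())/2 if len(w) else None,len(w))
E
```

```text
wrist plane 4677 [-0.0046  0.0229  0.3119] 0.000553129676161359 t [0.43359045 0.20743892 0.28931662]
wrist plane 5201 [-0.006  0.029  0.312] 0.0005476853262569746 t [0.43360343 0.20759664 0.28934122]
190 212 220 151 177
0.17 21 [425.9 203.7 181. ] [430.5 206.9]
0.185 31 [427.  203.1 192.3] [430.6 207.4]
0.2 30 [427.8 204.1 206.7] [428.6 207.7]
0.215 39 [426.4 202.9 222.3] [430.6 206.9]
0.23 37 [427.1 202.6 238. ] [430.9 205.1]
0.245 29 [428.9 201.  250.8] [428.8 204. ]
0.185 [217.4 173.5] 207.5 16
0.2 [217. 169.] 207.5 15
0.22 [216.5 163. ] 215.5 8
0.24 [216.  156.9] 215.0 9
0.26 [215.4 150.6] 211.0 13
```

```bash
cat >> h.py <<'E'
def tilt(z0,n=4):
    "robust head-top plane (wrist) and handle axis (scene) relative to TCP"
    t=np.array(read_state()['tool_pos']);F=[];Q=[];U=[]
    for i in range(n):
        p,d,m=grab('wrist');c=cloud(d,m)
        k=(abs(c[...,2]-t[2]-z0)<.006)&(np.hypot(c[...,0]-t[0],c[...,1]-t[1])<.045)&(p[...,0].astype(int)>p[...,2]+35)
        k=cv2.erode(k.astype(np.uint8),np.ones((9,9)))>0; q=c[k]
        for _ in range(4):
            A=np.c_[q[:,:2]-t[:2],np.ones(len(q))];f=np.linalg.lstsq(A,q[:,2],rcond=None)[0];r=q[:,2]-A@f;q=q[abs(r)<2*r.std()+1e-5]
        F.append(f)
        p,d,m=grab('scene');c=cloud(d,m)
        R=np.array(m['rotation']);P=lambda X:cv2.projectPoints(np.array(X,float),cv2.Rodrigues(R.T)[0],-R.T@m['origin'],np.array(m['intrinsics']),np.array(m['distortion']))[0].reshape(-1,2)
        k=(np.hypot(c[...,0]-t[0],c[...,1]-t[1])<.03)&(c[...,2]>max(t[2]-.12,.13))&(c[...,2]<t[2]-.04)
        for v in range(420):
            u=np.nonzero(k[v])[0]
            if 6<=len(u)<=11: U.append((u.mean(),v,np.median(c[v,u,2])))
        Q.append(c[k])
    q=np.vstack(Q);zz=q[:,2]-t[2]
    print('plane',np.round(np.mean(F,0),4),np.round(np.std(F,0),4))
    print('depth slopes dx/dz,dy/dz',np.round(np.polyfit(zz,q[:,0],1)[0],4),np.round(np.polyfit(zz,q[:,1],1)[0],4))
    U=np.array(U);pr=P([(t[0],t[1],z) for z in U[:,2]]);px=P([(t[0]+.001,t[1],.22),(t[0],t[1],.22),(t[0],t[1]+.001,.22)])
    print('lateral px offset at z: ',np.round(np.polyfit(U[:,2]-t[2],U[:,0]-pr[:,0],1),3),'px/mm x,y',px[0]-px[1],px[2]-px[1],len(U))
E
python3 -m creep '0 0 0 0.008 -0.0205 0 1;0 0 0 0 0 0 1;0 0 0 0 0 0 1;0 0 0 0 0 0 1'
python3 - <<'E'
from h import *
tilt(.0225)
p=head('wrist',(.4334,.207),.312,.006)
go((.433,.2077,.29),111.6)
E
```

```text
clock: 7.58
tool_pos: [0.4334, 0.2084, 0.2891]
tool_rot: [[-0.371, 0.929, 0.0], [0.929, 0.371, -0.022], [-0.021, -0.008, -1.0]]
ft_force: [0.2, -0.1, -0.8]
gripper_width: 0.0342
plane [-0.0053  0.0022  0.3118] [0.0008 0.0016 0.    ]
depth slopes dx/dz,dy/dz 0.0084 -0.0138
lateral px offset at z:  [4.086 0.116] px/mm x,y [ 0.26628452 -0.12635801] [-0.22928137 -0.12148472] 88
wrist 9368 plane [0.0018 0.0063 0.3116] rect ((433.4909973144531, 207.74586486816406), (65.83950805664062, 36.06365203857422), 21.375032424926758)
t 8.03 pos [0.4334 0.2081 0.2892] yaw 111.73 tilt [ 0.0002 -0.022 ] F [ 0.4  -0.51 -1.63] M [-0.004  0.032  0.015] w 0.0342 j6 -88.0
shift [-0.2 -0.6 -0.8] rz 0.0022
```

```bash
python3 -m creep '0.1 -0.4 13 -0.0047 -0.0072 0 1;0 0 13 0 0 0 1;0 0 13 0 0 0 1;0 0 3 0 0 0 1;0 0 3 0 0 0 1;0 0 3 0 0 0 1;0 0 0 0 0 0 1'
python3 - <<'E'
from h import *
go((.433,.2077,.23),111.6)
E
python3 -m creep '0 0 3 0 0 0 1;0 0 3 0 0 0 1;0 0 2 0 0 0 1;0 0 0 0 0 0 1'
python3 - <<'E'
from h import *
s=[grab('scene')[0] for i in range(1)][0]
save('s4.png',cv2.resize(s[150:235,185:265],None,fx=7,fy=7,interpolation=cv2.INTER_CUBIC))
go((.433,.2077,.23),111.6)
E
```

```text
clock: 8.62
tool_pos: [0.4332, 0.2068, 0.2407]
tool_rot: [[-0.37, 0.929, 0.007], [0.929, 0.37, -0.027], [-0.028, -0.004, -1.0]]
ft_force: [-0.1, -0.7, -1.8]
gripper_width: 0.034
t 8.62 pos [0.4332 0.2068 0.2407] yaw 111.73 tilt [ 0.0065 -0.0272] F [-0.15 -0.69 -1.84] M [ 0.009  0.041 -0.014] w 0.034 j6 -87.5
shift [ 1.2  0.2 10.7] rz 0.0022
clock: 8.95
tool_pos: [0.4331, 0.2065, 0.2328]
tool_rot: [[-0.37, 0.929, 0.007], [0.929, 0.37, -0.027], [-0.028, -0.004, -1.0]]
ft_force: [0.2, -1.6, -1.6]
gripper_width: 0.0342
t 9.0 pos [0.4332 0.2066 0.233 ] yaw 111.74 tilt [ 0.0069 -0.0271] F [-1.15 -0.36 -1.19] M [ 0.003 -0.026 -0.021] w 0.034 j6 -87.5
shift [1.2 0.3 3. ] rz 0.0024
```

View pics/s4.png

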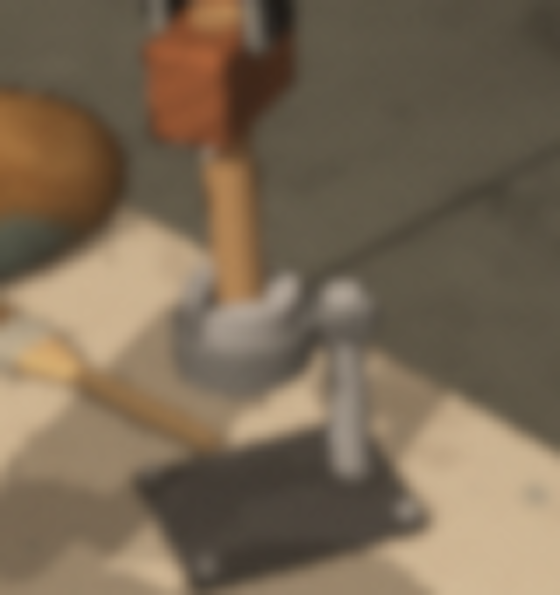

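The handle has entered the bore with no force rise. I'll go down further, compensating for the tool's slight tilt.

```bash
python3 -m creep '0.6 0.2 3 0 0 0 1;0.6 0.1 3 0 0 0 1;0.2 0 6 0 0 0 1;0.2 0 6 0 0 0 1;0.2 0 6 0 0 0 1;0.2 0 6 0 0 0 1;0 0 0 0 0 0 1'
python3 -m creep '0.2 0 6 0 0 0 1;0.2 0 6 0 0 0 1;0.2 0 6 0 0 0 1;0.2 0 6 0 0 0 1;0.2 0 6 0 0 0 1;0.1 0 3 0 0 0 1;0 0 0 0 0 0 1;0 0 0 0 0 0 1'
python3 - <<'E'
from h import *
head('wrist',read_state()['tool_pos'][:2],read_state()['tool_pos'][2]+.0225,.006)
go((.433,.2077,.156),90.3)
E
```

```text
clock: 9.58
tool_pos: [0.4319, 0.2073, 0.2011]
tool_rot: [[-0.37, 0.929, 0.004], [0.929, 0.37, -0.028], [-0.028, -0.007, -1.0]]
ft_force: [0.4, -0.8, -1.3]
gripper_width: 0.0338
clock: 10.25
tool_pos: [0.4328, 0.2079, 0.1699]
tool_rot: [[-0.37, 0.929, 0.007], [0.929, 0.37, -0.027], [-0.028, -0.004, -1.0]]
ft_force: [0.3, 0.4, -1.8]
gripper_width: 0.0342
wrist 9376 plane [0.0091 0.0022 0.1922] rect ((432.5358581542969, 207.93475341796875), (65.3824234008789, 35.56640625), 21.826181411743164)
t 10.3 pos [0.433  0.208  0.1703] yaw 111.74 tilt [ 0.0074 -0.0269] F [ 0.68  0.49 -1.13] M [-0.016  0.066 -0.01 ] w 0.0341 j6 -87.2
shift [ 0.1 -0.1 14.3] rz 0.3741
```

```bash
python3 -m creep '0.1 0 4 0 0 0 1;0.1 0 4 0 0 0 1;0 0 2 0 0 0 1;0 0 0 0 0 0 1;0 0 0 0 0 0 1'
python3 -m creep '0 0 1.5 0 0 0 1;0 0 1.5 0 0 0 1;0 0 1.5 0 0 0 1;0 0 0 0 0 0 1;0 0 0 0 0 0 1;0 0 0 0 0 0 1'
python3 - <<'E'
from h import *
for i in range(4): grab('top'); go((.433,.2077,.156),90.3)
E
```

```text
clock: 10.72
tool_pos: [0.4327, 0.2077, 0.1599]
tool_rot: [[-0.37, 0.929, 0.007], [0.929, 0.37, -0.027], [-0.028, -0.004, -1.0]]
ft_force: [-0.2, -0.8, -1.5]
gripper_width: 0.0343
clock: 11.22
tool_pos: [0.4332, 0.2079, 0.1559]
tool_rot: [[-0.37, 0.929, 0.008], [0.929, 0.37, -0.027], [-0.028, -0.003, -1.0]]
ft_force: [0.7, -0.4, 2.4]
gripper_width: 0.0346
t 11.27 pos [0.4332 0.2079 0.1559] yaw 111.73 tilt [ 0.0077 -0.0267] F [0.48 0.16 0.79] M [0.017 0.067 0.056] w 0.0339 j6 -87.1
shift [-0.1 -0.2 -0.1] rz 0.3741
t 11.32 pos [0.4331 0.2078 0.1559] yaw 111.73 tilt [ 0.0077 -0.0267] F [-0.88 -0.01  1.29] M [ 0.033  0.002 -0.056] w 0.0339 j6 -87.1
shift [-0.1 -0.2 -0.1] rz 0.3741
t 11.37 pos [0.4332 0.2078 0.1559] yaw 111.73 tilt [ 0.0077 -0.0267] F [ 0.37 -0.12  1.62] M [ 0.071  0.001 -0.039] w 0.0346 j6 -87.1
shift [-0.1 -0.2 -0.1] rz 0.3741
t 11.42 pos [0.4331 0.2078 0.1558] yaw 111.73 tilt [ 0.0076 -0.0267] F [-0.22  0.76  0.93] M [ 0.036 -0.012 -0.005] w 0.0339 j6 -87.1
shift [-0.1 -0.1 -0.2] rz 0.374
```

Contact: the force rose about 2.6 N, in line with the pin pressing the collar. Now I'll turn about the vertical in small steps under this pressure.

```bash
python3 -m creep '0 0 1 0.0008 0.0001 0.03 1;0 0 0.5 0.0008 0.0001 0.03 1;0 0 0 0.0008 0.0001 0.03 1;0 0 0 0.0008 0.0001 0.03 1;0 0 0 0.0008 0.0001 0.03 1;0 0 0 0.0008 0.0001 0.03 1;0 0 0 0.0008 0.0001 0.03 1;0 0 0 0 0 0 1'
python3 - <<'E'
from h import *
for i in range(4): grab('top'); go((.433,.2077,.155),90.3)
E
python3 -m creep '0 0 0 0.0008 0.0001 0.03 1;0 0 0 0.0008 0.0001 0.03 1;0 0 0 0 0 0 1'
python3 - <<'E'
from h import *
for i in range(4): grab('top'); go((.433,.2077,.155),90.3)
E
```

```text
clock: 12.08
tool_pos: [0.433, 0.2074, 0.154]
tool_rot: [[-0.168, 0.986, 0.002], [0.985, 0.167, -0.028], [-0.028, -0.003, -1.0]]
ft_force: [1.5, -1.3, 1.1]
gripper_width: 0.0342
t 12.13 pos [0.433  0.2074 0.154 ] yaw 99.72 tilt [ 0.0016 -0.0284] F [ 0.94 -1.02  0.91] M [-0.281 -0.036 -0.164] w 0.0341 j6 -75.2
shift [ 0.3  0.1 -1. ] rz 0.1644
t 12.18 pos [0.433  0.2074 0.1541] yaw 99.73 tilt [ 0.0017 -0.0283] F [ 1.15 -1.13  0.65] M [-0.338 -0.064 -0.172] w 0.034 j6 -75.2
shift [ 0.3  0.  -0.9] rz 0.1646
t 12.23 pos [0.433  0.2074 0.154 ] yaw 99.73 tilt [ 0.0016 -0.0283] F [ 1.14 -1.58 -0.19] M [-0.32  -0.088 -0.127] w 0.0344 j6 -75.2
shift [ 0.3  0.1 -1. ] rz 0.1645
t 12.28 pos [0.433  0.2074 0.154 ] yaw 99.72 tilt [ 0.0016 -0.0283] F [ 0.1  -1.19  0.16] M [-0.325 -0.104 -0.159] w 0.0339 j6 -75.2
shift [ 0.3  0.1 -1. ] rz 0.1644
clock: 12.53
tool_pos: [0.4325, 0.2076, 0.1537]
tool_rot: [[-0.109, 0.994, -0.001], [0.994, 0.109, -0.028], [-0.028, -0.004, -1.0]]
ft_force: [-0.5, -0.9, -1.9]
gripper_width: 0.0341
t 12.58 pos [0.4325 0.2076 0.1537] yaw 96.32 tilt [-0.0009 -0.028 ] F [ 0.39 -1.09 -0.79] M [-0.072  0.018  0.008] w 0.0338 j6 -71.9
shift [-0.   0.5 -1.3] rz 0.105
t 12.63 pos [0.4325 0.2076 0.1537] yaw 96.33 tilt [-0.0009 -0.028 ] F [ 0.63  0.22 -0.46] M [-0.069  0.031 -0.018] w 0.0341 j6 -71.9
shift [-0.   0.5 -1.3] rz 0.1052
t 12.68 pos [0.4326 0.2076 0.1538] yaw 96.32 tilt [-0.0008 -0.0281] F [-0.24 -0.76 -1.46] M [-0.088  0.008 -0.038] w 0.0341 j6 -71.9
shift [-0.   0.4 -1.2] rz 0.1051
t 12.73 pos [0.4326 0.2076 0.1538] yaw 96.31 tilt [-0.0008 -0.028 ] F [-0.07 -0.15 -1.87] M [-0.088  0.043  0.01 ] w 0.034 j6 -71.9
shift [ 0.   0.4 -1.2] rz 0.1049
```

The push disappeared (Fz is back to the hanging weight) at pin yaw 6.3°, so the pin has dropped into the notches. I'll ease slightly toward the notch centre, to stay clear of the chamfer, and check the torque before lowering.

```bash
python3 -m creep '0 0 0 0.0008 0.0001 0.03 1;0 0 0 0.0008 0.0001 0.03 1;0 0 0 0 0 0 1;0 0 0 0 0 0 1'
python3 - <<'E'
from h import *
for i in range(3): grab('top'); go((.433,.2077,.146),90.3)
E
python3 -m creep '0 0 1.5 0 0 0 1;0 0 1.5 0 0 0 1;0.1 0 1.5 0 0 0 1;0 0 1 0 0 0 1;0 0 0 0 0 0 1;0 0 0 0 0 0 1'
python3 - <<'E'
from h import *
for i in range(3): grab('top'); go((.433,.2077,.146),90.3)
E
```

```text
clock: 13.07
tool_pos: [0.4329, 0.2078, 0.1541]
tool_rot: [[-0.05, 0.999, -0.002], [0.998, 0.05, -0.028], [-0.027, -0.003, -1.0]]
ft_force: [0.4, -0.3, -1.6]
gripper_width: 0.0342
t 13.12 pos [0.4329 0.2078 0.1541] yaw 92.88 tilt [-0.0016 -0.0276] F [-0.42  0.44 -1.48] M [ 0.042 -0.022  0.01 ] w 0.0342 j6 -68.5
shift [0.2 0.1 8.1] rz 0.0451
t 13.17 pos [0.4329 0.2077 0.1541] yaw 92.87 tilt [-0.0016 -0.0277] F [-0.62  0.65 -1.4 ] M [ 0.017 -0.005  0.061] w 0.0341 j6 -68.5
shift [0.2 0.1 8.1] rz 0.0449
t 13.22 pos [0.4329 0.2077 0.1541] yaw 92.86 tilt [-0.0016 -0.0277] F [-0.05  0.24 -1.74] M [ 0.013 -0.025 -0.006] w 0.0342 j6 -68.5
shift [0.2 0.1 8.1] rz 0.0447
clock: 13.72
tool_pos: [0.4328, 0.2076, 0.1485]
tool_rot: [[-0.049, 0.999, -0.002], [0.998, 0.049, -0.028], [-0.028, -0.003, -1.0]]
ft_force: [-0.1, 0.3, -1.2]
gripper_width: 0.0343
t 13.77 pos [0.4329 0.2076 0.1486] yaw 92.82 tilt [-0.0017 -0.0278] F [ 0.83 -0.18 -1.42] M [ 0.056 -0.069 -0.02 ] w 0.0343 j6 -68.4
shift [0.1 0.1 2.6] rz 0.044
t 13.82 pos [0.4329 0.2077 0.1487] yaw 92.82 tilt [-0.0016 -0.0277] F [ 0.06 -0.5  -0.85] M [ 0.018  0.015 -0.021] w 0.0342 j6 -68.4
shift [0.1 0.1 2.7] rz 0.044
t 13.87 pos [0.433  0.2077 0.1487] yaw 92.82 tilt [-0.0015 -0.0277] F [-0.38 -0.13 -0.97] M [ 0.005  0.045 -0.012] w 0.0342 j6 -68.4
shift [0.1 0.  2.7] rz 0.044
```

Lowering is free and torque is nil. I'll continue gently until the head meets the collar.

```bash
python3 -m creep '0.1 0 1 0 0 0 1;0 0 1 0 0 0 1;0 0 0.5 0 0 0 1;0 0 0 0 0 0 1;0 0 0 0 0 0 1;0 0 0 0 0 0 1'
python3 - <<'E'
from h import *
for i in range(3): grab('top'); go((.433,.2077,.146),90.3)
E
python3 -m creep '0 0 0.5 0 0 0 1;0 0 0.5 0 0 0 1;0 0 0.5 0 0 0 1;0 0 0 0 0 0 1;0 0 0 0 0 0 1;0 0 0 0 0 0 1'
python3 - <<'E'
from h import *
for i in range(3): grab('top'); go((.433,.2077,.146),90.3)
p=head('wrist',(.433,.2077),.168,.006); save('w5.png',p)
s=grab('scene')[0]; save('s5.png',cv2.resize(s[150:235,185:265],None,fx=7,fy=7,interpolation=cv2.INTER_CUBIC))
E
```

```text
clock: 14.37
tool_pos: [0.4329, 0.2076, 0.1461]
tool_rot: [[-0.049, 0.999, -0.002], [0.998, 0.049, -0.028], [-0.028, -0.003, -1.0]]
ft_force: [-0.2, 0.3, -1.8]
gripper_width: 0.0342
t 14.42 pos [0.4329 0.2077 0.1462] yaw 92.82 tilt [-0.0016 -0.0277] F [-0.39  0.94 -1.19] M [-0.006  0.007 -0.018] w 0.0337 j6 -68.4
shift [0.  0.1 0.2] rz 0.0439
t 14.47 pos [0.433  0.2077 0.1462] yaw 92.82 tilt [-0.0015 -0.0277] F [-0.12  0.21 -2.1 ] M [ 0.047 -0.007 -0.004] w 0.034 j6 -68.4
shift [0.  0.  0.2] rz 0.044
t 14.52 pos [0.4329 0.2077 0.1462] yaw 92.82 tilt [-0.0015 -0.0277] F [ 0.8  -0.51 -1.16] M [-0.024  0.014 -0.047] w 0.0342 j6 -68.4
shift [0.  0.1 0.2] rz 0.0439
clock: 15.02
tool_pos: [0.433, 0.2077, 0.1448]
tool_rot: [[-0.049, 0.999, -0.001], [0.998, 0.049, -0.028], [-0.027, -0.003, -1.0]]
ft_force: [-0.7, 0.7, 0.9]
gripper_width: 0.0341
t 15.07 pos [0.433  0.2077 0.1448] yaw 92.82 tilt [-0.0014 -0.0276] F [-0.59  0.63 -0.23] M [ 0.019  0.032 -0.107] w 0.0342 j6 -68.4
shift [-0.  -0.  -1.2] rz 0.0439
t 15.12 pos [0.433  0.2077 0.1448] yaw 92.82 tilt [-0.0014 -0.0276] F [-0.05 -0.22  1.1 ] M [ 0.067  0.096 -0.031] w 0.0341 j6 -68.4
shift [-0.  -0.  -1.2] rz 0.044
t 15.17 pos [0.433  0.2077 0.1447] yaw 92.82 tilt [-0.0014 -0.0276] F [-1.09  0.65  0.61] M [0.034 0.106 0.015] w 0.0339 j6 -68.4
shift [-0.   0.  -1.3] rz 0.0439
wrist 9346 plane [ 0.0102 -0.0022  0.1671] rect ((433.143798828125, 207.80010986328125), (66.47193145751953, 35.614376068115234), 2.8413984775543213)
```

The head is on the collar: about 2 N of support, at the expected height, plane level. Releasing and backing off.

```bash
python3 -m creep '0 0 0 0 0 0 0;0 0 0 0 0 0 0;0 0 0 0 0 0 0;0 0 0 0 0 0 0;0 0 0 0 0 0 0;0 0 0 0 0 0 0;0 0 0 0 0 0 0;0 0 0 0 0 0 0;0 0 0 0 0 0 0'
python3 -m creep '0 0 -5 0 0 0 0;0 0 -10 0 0 0 0;0 0 -20 0 0 0 0;0 0 -30 0 0 0 0;0 0 -30 0 0 0 0;0 0 -10 0 0 0 0;0 0 0 0 0 0 0;0 0 0 0 0 0 0;0 0 0 0 0 0 0'
python3 - <<'E'
from h import *
p=head('wrist',(.433,.2077),.168,.006)
s=grab('scene')[0]
a=cv2.resize(s[150:235,185:265],(500,530),interpolation=cv2.INTER_CUBIC)
b=np.zeros((530,300,3),np.uint8); b[:225]=cv2.resize(p,(300,225)); b[265:490]=cv2.resize(s,(300,225)); save('f6.png',np.hstack([a,b]))
go((.433,.2077,.146),90.3)
E
```

```text
clock: 16.02
tool_pos: [0.4329, 0.2076, 0.1446]
tool_rot: [[-0.049, 0.999, -0.002], [0.998, 0.049, -0.028], [-0.028, -0.003, -1.0]]
ft_force: [0.0, 0.2, -0.2]
gripper_width: 0.0853
clock: 16.77
tool_pos: [0.4322, 0.2101, 0.2481]
tool_rot: [[-0.049, 0.999, -0.004], [0.998, 0.049, -0.029], [-0.028, -0.005, -1.0]]
ft_force: [0.3, -0.8, 0.6]
gripper_width: 0.0851
wrist 3695 plane [0.0101 0.0016 0.1679] rect ((432.80206298828125, 207.65406799316406), (64.990234375, 35.505165100097656), 2.7893712520599365)
t 16.87 pos [0.4319 0.21   0.2474] yaw 92.82 tilt [-0.0051 -0.0293] F [-0.36 -0.03 -0.25] M [ 0.052  0.013 -0.007] w 0.0855 j6 -68.4
shift [  0.6   1.7 101.5] rz 0.044
```

View pics/f6.png

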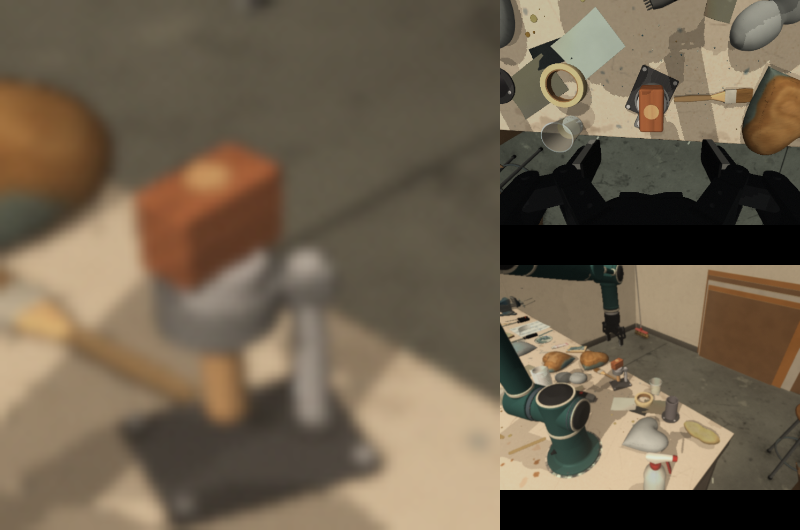

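The picture shows the head flat on the collar (about (210,220)), the handle through below, the gripper clear and the bystanders in place. Handing in.

```bash
python3 -c "
from bench import order; print(order.close_job())"
```

```text
the job is handed in; nothing more can be done
None
```

The mallet is in the ring holder with its head flat on the collar and the gripper clear. I handed the job in at about 17 s; the interface reports no verdict.

- **Handling:** I lifted the mallet out of the pipe and lowered the handle through the collar without contact. I then pressed with about 2.6–3 N and turned until the pin dropped into the notches. The push vanished at a pin yaw of 6.3°, with the notch line measured at about 0.3°.
- **After the drop:** I turned about 3.5° further inside the notch, toward its centre, before lowering. So I did not stop exactly at the drop. The twist there read about zero, having peaked at about 0.17 N m during the turn.
- **Forces:** At seating the collar carried about 2 N. Every force I read on the holder was only a few newtons, but I only read at the end of each move, so brief peaks in between are not covered.
- **Last check:** After letting go, the head top measured 0.168 m, against 0.169 m expected for a seated head. The wrist camera had read about 1 mm low on the parked mallet too. The head sits within 0.5 mm of the measured collar axis at 2.8° yaw. Its plane showed a slope of about 0.01, the same as when it sat flat on the pipe, so I take that as camera bias.
- **Bystanders:** In the last pictures they look undisturbed; I checked by eye and did not re-measure them.
- **Disagreement:** While the mallet was in the air, the wrist and scene cameras differed by about 0.01–0.02 rad on the handle's tilt. I corrected by a middle value.

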